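Bolt the hen-house door with its safety catch

TASK

A small hen-house door lies in its frame on the bench with its new bolt drawn; bolt it shut. With one fingertip press the bolt's sprung safety catch right down and keep it down while the other fingertip pushes the bolt by its upright plate fully home into the keep on the frame, then let go so that the catch springs up and locks it. Only touch and push: nothing is pinched or lifted, and the tools and screws lying about stay where they are.

Things in the scene. Friction and masses are not known exactly. Their poses are not given: they have to be found in the camera images.
- door: Pine door in its frame, 326 x 366 mm, fixed flat on the bench, boards' top 40 mm up. Origin: on the bench below the bolt's centre line, at mid-travel. x = the way the bolt goes home, z up; the catch is on the -y side. Sizes below are in this frame, heights above the bench: backplate top 44 mm; rod 12 mm thick at y = 0, top 59; guide staples at x = -88..-76 and 34..46, |y| < 21, tops 64.
- push_face (a point): Middle of the push face (-x side) of the bolt's upright steel finger plate; moves with the bolt. Plate: 8 mm thick along x, y = 8..46 mm (middle 27), 48..82 mm high. The face is at x = -24 mm drawn, +16 mm home. Behind it, back to the staple, is free down to the backplate (44 mm). A foot on the bolt beside the plate reaches to y = -15 mm, 56 to 70 mm high, and meets the catch's tooth.
- bolt (a joint): How far the bolt is slid, m: 0 = drawn (starts within 2 mm of it), 0.040 = fully home at its stop. It stays where it is left; sliding takes about 2 to 3 N. With the catch up, its tooth blocks the bolt after 3 mm from drawn (5 mm from home). Past 0.035 the catch can spring up behind it.
- pad (a point): Point on top of the catch's ribbed steel leaf, mid-length, 24 mm from its pin; moves with it. Leaf: x = -64..24 mm, y = -52..-16 mm (this point y = -30), 3 mm thick, hinged on a pin along x at y = -54. Up, it slopes up towards the bolt, this point about 59 mm high; right down, it is level, top 53 mm high. A fingertip may press anywhere along it and slide along it, keeping it down.
- catch (a joint): Angle of the catch, rad: 0 = sprung up (locking), 0.26 = right down on its stop. The tooth is clear of the bolt's foot above about 0.19. It springs up by itself; holding it right down takes about 5 N at pad.
- driver_grip (a point): Screwdriver, 150 mm long, wooden handle, lying loose on the door's boards behind the bolt; point in the middle of its handle. Leave alone.
- tin_mid (a point): Open round tin of brass screws, 56 mm across, 34 mm high, standing loose on the door's boards beyond the catch; point at its centre. Leave alone.
- mallet_mid (a point): Wooden mallet lying loose on the bench beside the door, head 85 x 125 x 60 mm, handle 210 mm; point at the middle of the head. Leave alone.
- square_mid (a point): Try square lying loose on the bench beside the door, dark stock 115 x 45 x 18 mm, steel blade 150 mm; point at the middle of the stock. Leave alone.

How it is judged:
On the way, in this order (a step that is already met when the one before it is completed fails the run):
1. a fingertip holds the catch down while the bolt is still drawn (value of joint catch above 0.17 rad and contact force between the fingers and catch above 0.3 N and value of joint bolt below 0.008 m), for 0.1 s.
2. with the catch still held down by a fingertip, the fingers push the bolt past the middle of its travel (value of joint catch above 0.17 rad and contact force between the fingers and catch above 0.3 N and value of joint bolt between 0.018 and 0.034 m and contact force between the fingers and bolt above 0.3 N), for 0.05 s.
3. the bolt is home with the catch still held down by a fingertip (value of joint catch above 0.17 rad and contact force between the fingers and catch above 0.3 N and value of joint bolt above 0.0355 m), for 0.1 s.
At the end, for the whole second after the job is handed in: The bolt is within 4.5 mm of its home stop and at rest, the catch has sprung up behind it (less than 0.06 rad from fully up), and the screwdriver, tin, mallet and square are within 20 mm of where they were (value of joint bolt above 0.0355 m and value of joint catch below 0.06 rad and velocity of joint bolt between -0.01 and 0.01 m/s and distance of each of driver_grip, tin_mid, mallet_mid, square_mid from where it was at the start of the episode below 0.02 m); the robot touches nothing.
It fails at once if the screwdriver is lifted, carried or pushed away (20 mm) (distance of driver_grip from where it was at the start of the episode above 0.02 m).
It fails at once if the tin of screws is lifted, carried or pushed away (20 mm) (distance of tin_mid from where it was at the start of the episode above 0.02 m).
It fails at once if the mallet is lifted, carried or pushed away (20 mm) (distance of mallet_mid from where it was at the start of the episode above 0.02 m).
It fails at once if the try square is lifted, carried or pushed away (20 mm) (distance of square_mid from where it was at the start of the episode above 0.02 m).
It also fails if it takes over 35 s, if anything falls off the work surface, if the arm or the gripper's body presses on something with over 40 N, if the wrist force passes 120 N, or if a joint passes its speed limit or range.

ROBOT

A 6-joint arm with a two-finger parallel gripper is mounted at the origin on the work surface. World frame = base frame: x ahead of the robot, y to its left, z up, the work surface at z = 0. Lengths are in m, angles in rad, forces in N, time in s.
With the tool pointing down it reaches from about 0.4 to 0.825 m from the base axis. Payload 7 kg.
Tool frame: the origin (TCP) lies between the finger pads; the fingertips stand 19 mm ahead of it and the grasp point (between the pads) is the TCP; y points along the fingers, z is the direction in which the jaws open and shut, and the axes are right-handed (so a half turn about y gives the same grasp; the last joint's range is limited). The gripper opens to 88 mm and grips with 3 to 60 N. Pads are 19 mm wide; open, the fingers measure 130 mm over their backs; the gripper's body (78 mm by 193 mm) begins 47 mm behind the grasp point.
Start: joints at [-0.86, 0.359, 0.012, 0, -1.224, -0.288], TCP at [0.277, -0.616, 0.246] pointing down, gripper open.
Joint ranges: [-3.07, 3.07], [-1.43, 2.12], [-1.02, 1.25], [-3.03, 1.67], [-3.05, -0], [-3.03, 3.03]. Speed limits (rad/s): [2.39, 2.39, 3.01, 3.14, 3.14, 3.14].

INTERFACE

Orientations are given as a rotation vector (axis times angle).
In Python, from workcell import sense, cams, robot gives the robot as it stands. The module is installed in compiled form; this text tells all that it offers.
- The arm moves only by the tool drive_tool, never from a script. Its argument "plan" is a list of rows, each a list of 5 numbers: the shift along the tool's x, y, z in mm, then the turn about the tool's y in degrees, then the opening, from -1 (shut) to 1 (fully open), so that 0 is half open. A call has 1 to 20 rows; each row is the pose to reach, as a shift and turn from the pose commanded when the call began, along the tool's axes at that moment; what a row does not reach only later rows make up. A row lasts 1/8 s, in which the tool goes at most 62.5 mm and 10.7 degrees, less where a joint would pass 70% of its speed; a pose out of reach is approached as far as the arm can. A call with a gripper value outside its range is refused whole. The fingers move at their own pace and stop on an object; the grip force is fixed at half the most. Time passes only in rows, so rows that repeat a pose let the fingers close. It gives the time, the measured TCP pose, the force and the opening at its end, in the units of the state.
- sense(): the state, without advancing time (a new reading comes with each control period).
- cams.get_image(name): name is "scene" or "top" or "wrist"; returns a dict with "frame" (420x560x3 uint8, red, green, blue), "K" (3x3 intrinsics, pixels), "rvec" (rotation vector, rad) and "tvec" (3), from world to camera coordinates, as OpenCV has them; the wrist camera has in their place "hand_eye" (4x4, takes a point from camera to tool coordinates, whose origin is the TCP and whose axes are the tool frame's). Camera axes: x right, y down, z forward; pixel columns grow to the right and rows downward; lengths in m; the calibration is good to about 2 mm. The wrist camera is an equidistant fisheye: a pixel r from the principal point sees the ray r / f radians off the axis. A picture is of the moment at which its call begins: read the wrist's pose just before it. There is no depth.
- robot.sign_off(): hands the job in, once; it reports no verdict.
The state is a dict: "time_s": time; "joints": joint angles; "qd": joint speeds; "tau": joint torques, N m; "ee_pos": TCP position; "tool_rot": TCP orientation; "contact_force": force on the tool from outside, world axes, zero at the start; "torque": the same for the moment, N m; "gripper_width": opening from 0.0 (shut) to 1.0 (fully open).
Only numpy, scipy, OpenCV 4.12 (cv2) and the standard library are available. Lean on these libraries where they do the work, as an engineer would, in place of code of your own. Each camera call takes 0.05 s, during which the arm holds its last target. There are 200 camera calls.

## Working session

There is one attempt and no reset: what is moved stays moved. The work goes in short steps, Python scripts to look and compute and a tool call to move; the robot and the scene stay as the last step left them, time stands still between calls to the robot, and variables do not carry over. Pictures are saved under pics/ and viewed, about 8 in all and at most 12, crops included, and the job is handed in when it is done.

Besides the shell and the picture viewer there is one more tool, called after ">>>" as name(argument=value, ...) on one line, values as JSON. drive_tool: Moves the arm, as the interface text tells. Its arguments: {"type":"object","properties":{"plan":{"type":"array","items":{"type":"array","items":{"type":"number"}}}},"required":["plan"]}

```bash
mkdir -p pics; python3 - <<'E'
from workcell import sense,cams,robot
import cv2,numpy as np
s=sense();print(s)
for n in("scene","top"):
    d=cams.get_image(n);print(n,d["K"].tolist(),d["rvec"],d["tvec"])
    cv2.imwrite(f"pics/{n}0.png",d["frame"][:,:,::-1]);np.savez(f"{n}0.npz",**d)
E
```

```text
{'time_s': 0.0, 'joints': array([-8.59901549e-01,  3.59372596e-01,  1.10644845e-02, -3.34421812e-04,
       -1.22409707e+00, -2.88081023e-01]), 'qd': array([-0.00159263,  0.00063851, -0.00154805,  0.00035816, -0.00052997,
        0.00018584]), 'tau': array([-7.67969177e-04, -5.82716739e+01,  2.93037021e+01,  6.99683726e+00,
        6.79407429e-03, -1.33301578e-04]), 'ee_pos': array([ 0.27674732, -0.61516131,  0.24463718]), 'tool_rot': array([-1.54368304, -0.33107772,  0.33185921]), 'contact_force': array([-0.21215513, -0.45685496, -0.16563074]), 'torque': array([-0.01966411,  0.01032242,  0.05404494]), 'gripper_width': 0.9979113187307003}
scene [[430.6833394137699, 0.0, 277.1007861984218], [0.0, 430.6833394137699, 211.85367465070388], [0.0, 0.0, 1.0]] [ 2.44778744  0.57998472 -0.20702414] [-0.54720979 -0.16815358  1.51130933]
top [[390.699581640563, 0.0, 279.4530554878315], [0.0, 390.699581640563, 209.5943954939405], [0.0, 0.0, 1.0]] [ 2.17654837 -2.18819502  0.10577572] [-0.03091199  0.59640715  1.06275051]
```

View pics/top0.png

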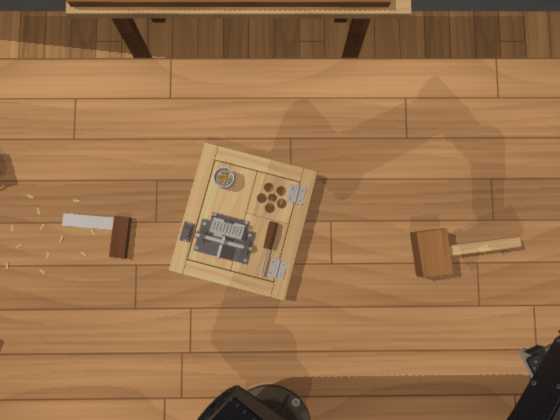

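View pics/scene0.png

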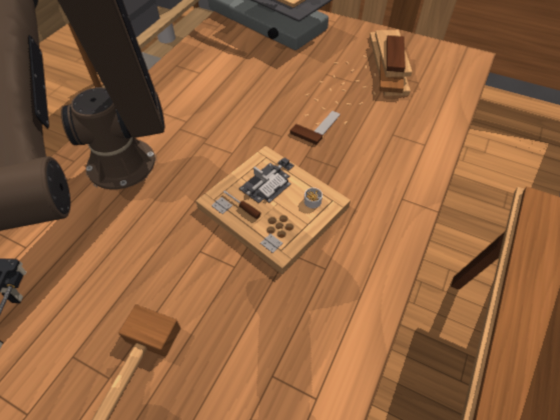

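The top view shows the door centred near (243,221). The bolt is near (225,240) and goes home towards the image left, with the keep at (187,231). The leaf is above the rod at (228,228), the driver at (270,245) and the tin at (225,178). Next I'll crop in.

```bash
python3 - <<'E'
import cv2,numpy as np
f=cv2.imread("pics/top0.png")[200:280,175:295]
g=cv2.imread("pics/scene0.png")[145:225,200:320]
a=cv2.resize(f,None,fx=6.5,fy=6.5,interpolation=cv2.INTER_CUBIC)
cv2.imwrite("pics/topc.png",a)
E
```

```text
(no output)
```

View pics/topc.png

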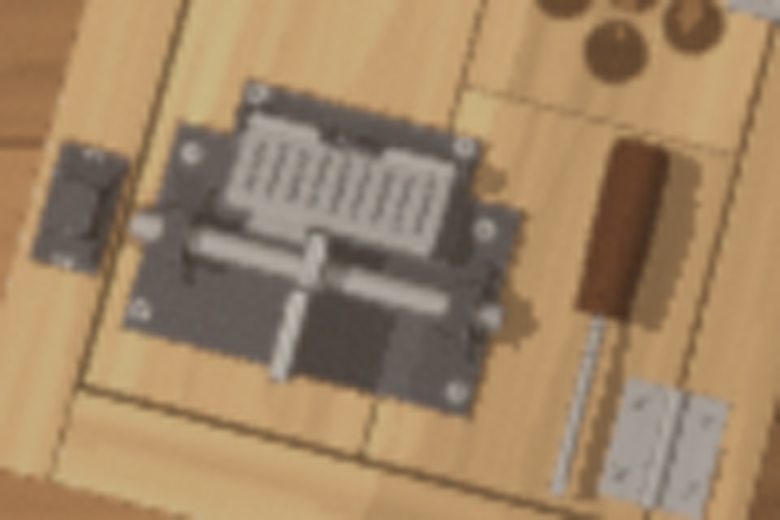

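In the crop, the leaf corners are about (248,117), (222,203), (432,255) and (458,168). The plate end is at (281,378), and the rod tips are at (135,228) and (500,318). I'll fit the door pose from these.

```bash
cat > h.py <<'E'
import numpy as np,cv2
from scipy.optimize import least_squares
from scipy.spatial.transform import Rotation as R
def d2w(P,p):
    c,s=np.cos(p[2]),np.sin(p[2]);P=np.atleast_2d(P)
    return np.c_[p[0]+c*P[:,0]-s*P[:,1],p[1]+s*P[:,0]+c*P[:,1],P[:,2]]
def proj(d,W): return cv2.projectPoints(W,d["rvec"],d["tvec"],d["K"],None)[0][:,0]
def fisheye(d,W,s):
    H=np.array(d["hand_eye"]);t=R.from_rotvec(s["tool_rot"]).inv().apply(W-s["ee_pos"])
    c=(t-H[:3,3])@H[:3,:3]
    r=np.hypot(c[:,0],c[:,1]);th=np.arctan2(r,c[:,2]);K=d["K"]
    return np.c_[K[0,2]+K[0,0]*th*c[:,0]/r,K[1,2]+K[1,1]*th*c[:,1]/r]
def move(s,p,P,psi_sign=1):
    """shift/turn in tool axes to bring TCP to door point P with tool z along door +-y"""
    r=R.from_rotvec(s["tool_rot"]);W=d2w(P,p)[0]
    M=r.as_matrix();y=psi_sign*np.array([-np.sin(p[2]),np.cos(p[2]),0])
    v=M.T@y; return np.round(1000*M.T@(W-s["ee_pos"]),1),np.round(np.degrees(np.arctan2(v[0],v[2])),2)
E
python3 - <<'E'
from h import *
from workcell import sense
d=dict(np.load("top0.npz"))
z=lambda y:53+(y+54)*.257
P=np.array([[24,-52,53.5],[24,-16,z(-16)],[-64,-16,z(-16)],[-64,-52,53.5],[-20,46,80]])/1000
c=np.array([[248,117],[222,203],[432,255],[458,168],[281,378]])
uv=np.array([175,200])+(c+.5)/6.5-.5
f=lambda p:(proj(d,d2w(P,p))-uv).ravel()
r=least_squares(f,[.6,0.1,1.5]);print(r.x,np.degrees(r.x[2]),r.fun.round(2))
np.save("p.npy",r.x)
s=sense();M=R.from_rotvec(s["tool_rot"]).as_matrix();print(M.round(3))
for k in(1,-1):print(move(s,r.x,[-.041,-.004,.246],k))
E
```

```text
[0.51603283 0.13584705 1.32018815] 75.64120905114952 [ 0.25  0.25  0.24 -0.17 -0.18 -0.17 -0.54  0.3   0.22 -0.2 ]
[[ 0.912 -0.001 -0.41 ]
 [ 0.41   0.001  0.912]
 [-0.    -1.     0.001]]
(array([ 5.039e+02, -5.000e-01,  5.523e+02]), np.float64(-51.42))
(array([ 5.039e+02, -5.000e-01,  5.523e+02]), np.float64(128.58))
```

>>> drive_tool(plan=[[250,0,276,-26,0],[250,0,276,-26,0],[250,0,276,-26,0],[250,0,276,-26,0],[250,0,276,-26,0],[250,0,276,-26,0],[250,0,276,-26,0],[504,0,552,-51.4,0],[504,0,552,-51.4,0],[504,0,552,-51.4,0],[504,0,552,-51.4,0],[504,0,552,-51.4,0],[504,0,552,-51.4,0],[504,0,552,-51.4,0],[504,0,552,-51.4,0],[504,0,552,-51.4,0],[504,0,552,-51.4,0],[504,0,552,-51.4,0]])

```text
time_s: 2.35
ee_pos: [0.51, 0.0939, 0.2458]
tool_rot: [-1.318, -1.022, 1.021]
contact_force: [-0.6, -0.8, -0.1]
gripper_width: 0.499
```

```bash
python3 - <<'E'
from h import *
from workcell import sense,cams
s=sense();d=cams.get_image("wrist");p=np.load("p.npy")
np.savez("w1.npz",ee_pos=s["ee_pos"],tool_rot=s["tool_rot"],**d)
print(s["time_s"],s["ee_pos"],s["joints"],s["gripper_width"],s["contact_force"],move(s,p,[-.041,-.004,.246]))
z=lambda y:53+(y+54)*.257
P=np.array([[24,-52,53.5],[24,-16,z(-16)],[-64,-16,z(-16)],[-64,-52,53.5],[-24,46,82],[-24,8,82]])/1000
u=fisheye(d,d2w(P,p),s);print(u.round(1).tolist())
f=d["frame"][:,:,::-1]
lo=np.maximum(u.min(0)-40,0).astype(int);hi=(u.max(0)+40).astype(int);cr=f[lo[1]:hi[1],lo[0]:hi[0]]
k=min(780/cr.shape[1],580/cr.shape[0]);print(lo,k)
cv2.imwrite("pics/w1.png",cv2.resize(cr,None,fx=k,fy=k,interpolation=cv2.INTER_CUBIC))
E
```

```text
2.35 [0.51000845 0.09391963 0.24580864] [ 5.60955222e-01  9.97831790e-02 -3.28543053e-01 -1.25770100e-05
 -1.14201140e+00 -8.12921167e-01] 0.49871594216203896 [-0.56758808 -0.78431637 -0.06417196] (array([ 1.1, -0.2,  0.6]), np.float64(-0.08))
[[239.4, 251.6], [271.4, 255.1], [270.5, 174.4], [236.3, 173.2], [333.2, 217.9], [294.8, 218.0]]
[196 133] 3.580246913580247
```

View pics/w1.png

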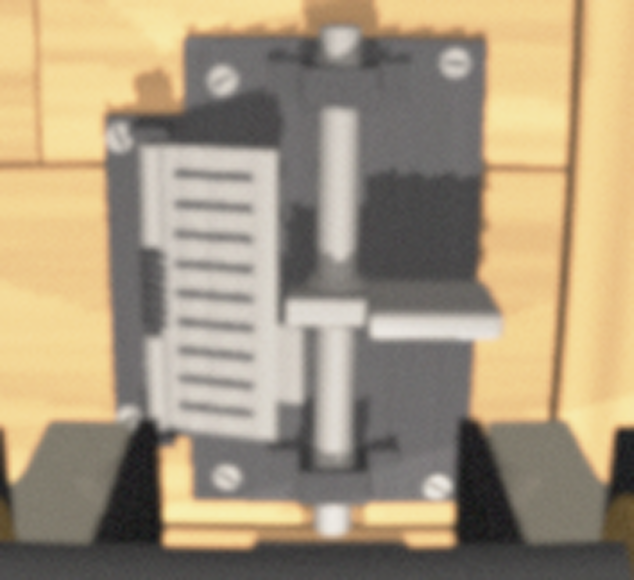

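The wrist crop shows the leaf's bolt-side edge from (278,147) to (280,440). The plate's top push-edge runs from (370,317) to (499,315), and the foot is at x≈287. I'll refit using both cameras.

```bash
python3 - <<'E'
from h import *
d=dict(np.load("top0.npz"));w=dict(np.load("w1.npz"));p=np.load("p.npy")
z=lambda y:53+(y+54)*.257
L=np.array([[24,-52,53.5],[24,-16,z(-16)],[-64,-16,z(-16)],[-64,-52,53.5]])/1000
T=np.array([[248,117],[222,203],[432,255],[458,168],[281,378]])
uvt=np.array([175,200])+(T+.5)/6.5-.5
k=3.580246913580247
# wrist: leaf bolt-side corners, plate edge ends, screws none, rod centre line at tips
W=np.array([[280,440],[278,147],[499,315],[370,317],[332,535],[341,27]])
uvw=np.array([196,133])+(W+.5)/k-.5
def f(q,parts=False):
    b=q[3]
    Pt=np.r_[L,[[-.020+b,.046,.080]]]
    a=proj(d,d2w(Pt,q))-uvt
    Pw=np.r_[L[1:3],[[-.024+b,.046,.082],[-.024+b,.008,.082],[.075,0,.053],[-.095,0,.053]]]
    e=fisheye(w,d2w(Pw,q),w)-uvw
    e[4:,1]=0
    return np.r_[(a*2.7*wt).ravel(),(e*1.1).ravel()]
for wt in(1,0.3):
    r=least_squares(f,[*p,0],x_scale=[.01,.01,.01,.002]);print(r.x,np.degrees(r.x[2]));print(r.fun.reshape(-1,2).round(1).tolist())
np.save("p2.npy",r.x)
E
```

```text
[0.51431919 0.13621874 1.31701613 0.00212928] 75.45946591611838
[[0.5, 2.4], [0.3, 1.2], [-0.9, 1.5], [-1.7, 2.8], [-2.1, 0.7], [-1.0, -0.6], [-0.9, 0.7], [-0.2, -0.6], [-2.6, -1.2], [-1.3, 0.0], [-2.8, 0.0]]
[0.51323621 0.13649363 1.31335672 0.00280837] 75.2497970209068
[[0.1, 1.0], [0.0, 0.7], [-0.3, 0.9], [-0.6, 1.2], [-1.0, 0.5], [0.1, -0.6], [0.6, 0.6], [1.1, 0.3], [-1.3, -0.5], [-0.5, 0.0], [-1.2, 0.0]]
```

```bash
python3 - <<'E'
from h import *
from workcell import sense
s=sense();print(move(s,np.load("p2.npy"),[-.041,-.004,.085]))
E
```

```text
(array([  0.8, 160.8,   3.7]), np.float64(0.33))
```

>>> drive_tool(plan=[[1,0,3.7,0.3,0],[1,50,3.7,0.3,0],[1,100,3.7,0.3,0],[1,140,3.7,0.3,0],[1,155,3.7,0.3,0],[1,160,3.7,0.3,0],[1,160,3.7,0.3,0],[1,160,3.7,0.3,0]])

```text
time_s: 3.4
ee_pos: [0.5075, 0.097, 0.0869]
tool_rot: [-1.32, -1.021, 1.017]
contact_force: [0.0, -0.8, 0.4]
gripper_width: 0.5
```

```bash
python3 - <<'E'
from h import *
from workcell import sense,cams
s=sense();d=cams.get_image("wrist");p=np.load("p2.npy")
print(s["time_s"],s["contact_force"],s["gripper_width"],move(s,p,[-.041,-.004,.085]))
cv2.imwrite("pics/w2.png",d["frame"][:,:,::-1])
u=fisheye(d,d2w([[-.022,.046,.082],[-.022,.008,.082]],p),s);print(u)
E
```

```text
3.4 [ 0.04110826 -0.7863081   0.37631256] 0.4999910021638806 (array([-1.3,  1.9,  0.5]), np.float64(0.08))
[[376.0637004  304.26036839]
 [306.25181463 306.57023523]]
```

View pics/w2.png

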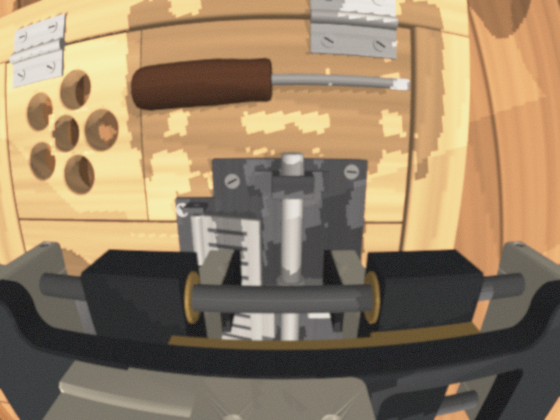

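The left finger (columns 200–235) is over the leaf, and the right finger (330–365) is behind the plate's top edge. I'll press the catch down.

>>> drive_tool(plan=[[0,4,0,0,0],[0,7,0,0,0],[0,10,0,0,0],[0,12,0,0,0],[0,13,0,0,0],[0,13,0,0,0],[0,13,0,0,0]])

```text
time_s: 4.32
ee_pos: [0.5066, 0.0965, 0.0726]
tool_rot: [-1.319, -1.018, 1.019]
contact_force: [-3.6, 1.1, 4.6]
gripper_width: 0.5
```

>>> drive_tool(plan=[[0,0.6,0,0,0],[0,1.2,0,0,0],[0,1.2,0,0,0],[0,1.2,0,0,0]])

```text
time_s: 4.82
ee_pos: [0.5067, 0.0964, 0.0719]
tool_rot: [-1.32, -1.019, 1.018]
contact_force: [-6.1, 0.5, 11.0]
gripper_width: 0.497
```

The force rose to 11 N, so the catch is on its stop. Now I'll push the bolt with the catch held.

>>> drive_tool(plan=[[3,0,0,0,0],[6,0,0,0,0],[9,0,0,0,0],[11,0,0,0,0],[13,0,0,0,0],[15,0,0,0,0],[17,0,0,0,0],[19,0,0,0,0],[21,0,0,0,0],[23,0,0,0,0],[25,0,0,0,0],[27,0,0,0,0],[29,0,0,0,0],[31,0,0,0,0],[32,0,0,0,0],[32,0,0,0,0]])

```text
time_s: 6.82
ee_pos: [0.5144, 0.1246, 0.072]
tool_rot: [-1.322, -1.015, 1.022]
contact_force: [-1.8, -13.9, 13.7]
gripper_width: 0.498
```

```bash
python3 - <<'E'
from h import *
from workcell import sense
s=sense();p=np.load("p2.npy");print(s["time_s"],s["ee_pos"],R.from_rotvec(s["tool_rot"]).inv().apply(s["contact_force"]),move(s,p,[.0065,-.004,.072]))
E
```

```text
6.825 [0.51436992 0.1245744  0.07199116] [-13.95170185 -13.62998726  -1.79273947] (array([17.7, -0.1,  0.1]), np.float64(0.05))
```

The tool moved 29 mm with the bolt following. I'll ease the press slightly and carry on home.

>>> drive_tool(plan=[[2,-0.2,0,0,0],[4,-0.2,0,0,0],[6,-0.2,0,0,0],[8,-0.2,0,0,0],[10,-0.2,0,0,0],[12,-0.2,0,0,0],[14,-0.2,0,0,0],[15,-0.2,0,0,0],[16,-0.2,0,0,0],[16,-0.2,0,0,0]])

```text
time_s: 8.07
ee_pos: [0.5185, 0.1403, 0.0721]
tool_rot: [-1.322, -1.016, 1.021]
contact_force: [-1.4, -12.0, 11.2]
gripper_width: 0.5
```

```bash
cat > st.py <<'E'
from h import *
from workcell import sense
s=sense();p=np.load("p2.npy");print(s["time_s"],s["ee_pos"],R.from_rotvec(s["tool_rot"]).inv().apply(s["contact_force"]),move(s,p,[.0065,-.004,.072]))
E
python3 st.py
```

```text
8.075 [0.5185188  0.14032857 0.07205341] [-12.01728097 -11.14054517  -1.69853589] (array([1.4, 0. , 0.1]), np.float64(0.05))
```

>>> drive_tool(plan=[[1,0,0,0,0],[2,0,0,0,0],[2,0,0,0,0]])

```text
time_s: 8.45
ee_pos: [0.5186, 0.1409, 0.072]
tool_rot: [-1.323, -1.014, 1.023]
contact_force: [-0.3, -16.8, 13.7]
gripper_width: 0.504
```

```bash
python3 st.py
```

```text
8.45 [0.51861973 0.14086854 0.07203798] [-16.45219096 -13.56365099  -3.99093204] (array([0.9, 0. , 0.1]), np.float64(0.06))
```

>>> drive_tool(plan=[[1,0,0,0,0],[2,0,0,0,0],[3,0,0,0,0],[3,0,0,0,0]])

```text
time_s: 8.95
ee_pos: [0.5186, 0.1412, 0.072]
tool_rot: [-1.324, -1.011, 1.027]
contact_force: [0.5, -30.6, 18.7]
gripper_width: 0.502
```

```bash
python3 st.py; python3 - <<'E'
from workcell import cams
import cv2
d=cams.get_image("top");f=d["frame"][200:280,175:295,::-1]
cv2.imwrite("pics/t2.png",cv2.resize(f,None,fx=6,fy=6,interpolation=cv2.INTER_CUBIC))
E
```

```text
8.95 [0.51855947 0.14117193 0.0720057 ] [-29.68857021 -18.39306711  -8.16095332] (array([ 0.6, -0. , -0. ]), np.float64(0.08))
```

View pics/t2.png

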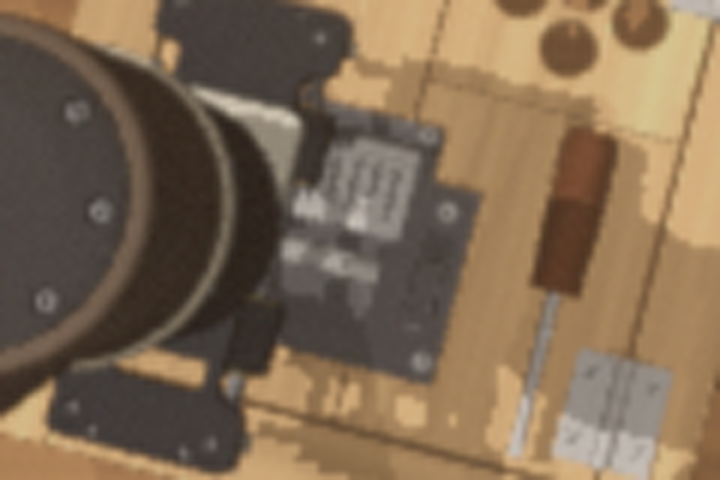

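The side force hit a hard 30 N stop, 0.6 mm from the computed home position. The top view is mostly hidden by the arm. I'll relax the side push and then lift straight up.

>>> drive_tool(plan=[[-2,0,0,0,0],[-4,0,0,0,0],[-6,0,0,0,0],[-7,0,0,0,0],[-7,-4,0,0,0],[-7,-8,0,0,0],[-7,-14,0,0,0],[-7,-30,0,0,0],[-7,-70,0,0,0],[-7,-120,0,0,0],[-7,-160,0,0,0],[-47,-160,0,0,0],[-47,-160,0,0,0],[-47,-160,0,0,0]])

```text
time_s: 10.75
ee_pos: [0.5084, 0.1025, 0.2324]
tool_rot: [-1.32, -1.019, 1.017]
contact_force: [0.1, 0.4, -0.8]
gripper_width: 0.497
```

```bash
python3 - <<'E'
from h import *
from workcell import sense,cams
s=sense();d=cams.get_image("wrist");p=np.load("p2.npy")
print(s["ee_pos"],s["contact_force"])
f=d["frame"][:,:,::-1]
lo=np.array([196,133]);k=3.5
cv2.imwrite("pics/w3.png",cv2.resize(f[133:298,196:375],None,fx=k,fy=k,interpolation=cv2.INTER_CUBIC))
for b in(.036,.040):print(b,((fisheye(d,d2w([[-.024+b,.046,.082],[-.024+b,.008,.082]],p),s)-lo)*k).round())
for a in(0,.26):
  P=[[x,-.054+.038*np.cos(.26-a),.053+.038*np.sin(.26-a)] for x in(-.064,.024)]
  print(a,((fisheye(d,d2w(P,p),s)-lo)*k).round())
t=cams.get_image("top");b=np.load("top0.npz")["frame"]
D=np.abs(t["frame"].astype(int)-b).sum(2)
for n,(u,v,U,V) in dict(square=(60,205,135,262),mallet=(412,222,525,285),tin=(212,164,238,190)).items():print(n,D[v:V,u:U].mean().round(1))
E
```

```text
[0.50843814 0.10249785 0.23241732] [ 0.0893567   0.41059422 -0.81631993]
0.036 [[480. 407.]
 [344. 408.]]
0.04 [[479. 421.]
 [344. 421.]]
0 [[253. 124.]
 [256. 420.]]
0.26 [[259. 119.]
 [261. 408.]]
square 46.4
mallet 42.9
tin 18.6
```

View pics/w3.png

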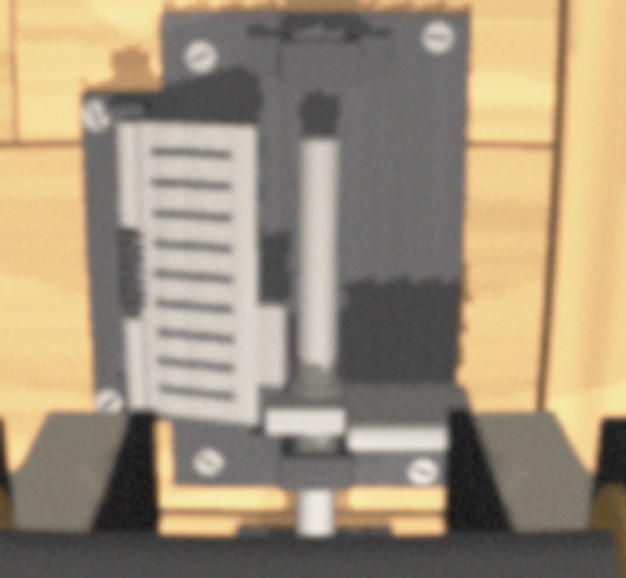

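The bolt is home: its push edge is at row ~428, against 421 predicted for 40 mm. The leaf edge, (255,123) to (257,424), matches the "up" prediction. The square and mallet image differences look like noise or shadow, so I'll check them with template matching and then hand in.

```bash
python3 - <<'E'
from workcell import cams,robot
import numpy as np,cv2
b=np.load("top0.npz")["frame"];t=cams.get_image("top")["frame"]
ok=True
for n,(u,v,U,V) in dict(square=(60,205,135,262),mallet=(412,222,525,285),tin=(212,164,238,190),driver=(256,220,282,280)).items():
    r=cv2.matchTemplate(t[v-12:V+12,u-12:U+12],b[v:V,u:U],cv2.TM_CCOEFF_NORMED);_,m,_,l=cv2.minMaxLoc(r);dx=np.array(l)-12
    print(n,dx,round(m,3)); ok&=abs(dx).max()<=2
if ok: print(robot.sign_off())
E
```

```text
square [0 0] 0.888
mallet [0 0] 0.932
tin [0 0] 0.976
driver [0 0] 0.975
the job is handed in; nothing more can be done
None
```

The bolt is home and the catch has sprung up behind it; I've handed the job in, though the sign-off reports no verdict. One finger pressed the catch down onto its stop, with the vertical force rising to about 11 N. The other finger pushed the plate until it met a hard stop at about 30 N, 0.6 mm from the computed home position. I then relaxed the side push and lifted straight up, with about 10.8 s of the 35 s used.

- **Bolt and catch:** the last wrist picture showed the plate at the 40 mm position, about 7 crop pixels (roughly 2 mm) further along than predicted. The leaf edge was within 4 crop pixels of the "fully up" prediction.
- **Loose items:** comparing top views before and after showed the screwdriver, tin, mallet and square all moved 0 px.
- **Checks that disagreed:** a plain image difference over the square and mallet was high (46 and 43, against 19 for the tin). I took that as changed arm shadows, since template matching found no shift. The top view taken with the bolt against its stop was mostly hidden by the arm, so that stage rests on force and position readings.

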